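# Set the inspection tilt plate to 15 degrees on a gauge stack

## Task

Set the hinged tilt plate to 15 degrees on the taller of the two gauge stacks: tip the plate all the way up (pressing down the bar on its tail does it), slide the taller stack along the base under the raised roller until it is against the stop bar, then press the front of the plate down until its roller rests on the stack. Leave the shorter stack where it is, and do not touch the circuit board clamped on the plate.

Things in the scene. Friction and masses are not known exactly. Their poses are not given: they have to be found in the camera images.
- base: Fixed dark steel base slab, 120 mm wide (its x), 285 mm long (y = -125 to +160 mm in its frame), top face at z = 10 mm, z up. Origin at bench level under the slab's middle line. Hinge axis along x at y = -100, z = 18 mm. The plate's tail overhangs the -y end; two gauge stacks stand on the open apron at the +y end.
- stop_bar (a point): Middle of the +y face of the stop bar (100 mm wide along the base's x, 8 mm high) fixed across the base, under the plate; at y = +6 mm in the base's frame, 4 mm above the base's top face.
- plate (a joint): Tilt of the hinged plate, rad: 0 flat, grows as its front (+y end) rises, limit 0.36. A stiff friction hinge: it stays where left. Moves at about 10 N down on the tail bar or 2 N down on the front strip. Plate 88 mm wide, 10 mm thick, top 16 mm above the hinge axis, front edge 138 mm from it. On the tall stack it reads 0.262 (15 degrees), on the short one 0.175.
- roller (a point): Centre of the steel roller (16 mm diameter, 88 mm long, along the base's x) under the plate's front end, 130 mm from the hinge axis. Its frame turns with the plate; z is the plate's normal.
- front_strip (a point): Point on the plate's top face, on its middle line in the bare front strip where it can be pressed: 118 mm from the hinge axis, 20 mm from the front edge. Bare from the front edge back to the circuit board (55 mm) and over the whole width. Turns with the plate; z is the plate's normal.
- tail_bar (a point): Top of the round dark bar (12 mm thick, 64 mm long, along the base's x) at the end of the tail. With the plate flat it is 60 mm behind and 34 mm above the hinge axis. It swings about the hinge: pressing it down some 23 mm tips the plate to its limit, and it shifts 8 mm away from the hinge.
- board_top (a point): Centre of the top face of the green circuit board (70 x 66 x 3 mm) clamped on the plate; not to be touched.
- tall_stack_center (a point): Centre of the taller loose gauge stack: steel blocks joined in one solid, 25 mm wide (its x), 60 mm long (its y), 33.7 mm high, 0.3 to 0.5 kg. On the left or right half of the apron, about 30 mm off the base's middle line, long side nearly along the base's y. At the stop bar its centre is at y = +36 mm of the base; it can stay on its half, the roller spans both.
- short_stack_center (a point): Centre of the shorter loose gauge stack: same plan size, 22.6 mm high, 0.27 kg, on the other half of the apron, some 35 mm clear of the taller. To be left alone.
There are look-alikes about, which are no part of the job. Leave any blue or green look-alike of the part that bears tall_stack_center alone.

How it is judged (in metres and radians):
On the way, in this order (a step that is already met when the one before it is completed fails the run):
1. the plate is tipped up, to at least 0.31 rad (value of joint plate above 0.31 rad), for 0.2 s.
2. the taller stack stands under the still raised roller, against the stop bar (value of joint plate above 0.275 rad and y of tall_stack_center in the frame of base between 0.03 and 0.042 m), for 0.2 s.
At the end, for the whole second after the job is handed in: The plate rests on the taller stack at 0.262 rad (0.250 to 0.274), its roller touching it; the stack stands upright on the base, within 8 mm of its place against the stop bar and within 42 mm of the base's centre line; the shorter stack has moved less than 15 mm; all at rest (value of joint plate between 0.25 and 0.274 rad and contact force between plate and tall_stack above 0.1 N and y of tall_stack_center in the frame of base between 0.028 and 0.044 m and x of tall_stack_center in the frame of base between -0.042 and 0.042 m and angle between tall_stack_center's own z axis and vertical below 0.05 rad and distance of short_stack_center from where it was at the start of the episode below 0.015 m and velocity of joint plate between -0.01 and 0.01 rad/s).
It fails at once if the robot presses on the circuit board (contact force between any of the fingers, the arm and plate_c5 above 1 N).
It fails at once if the shorter stack is pushed away (15 mm or more) (distance of short_stack_center from where it was at the start of the episode above 0.015 m).
It also fails if it takes over 48 s, if anything falls off the work surface, if the arm or the gripper's body presses on something with over 40 N, if the wrist force passes 120 N, or if a joint passes its speed limit or range.

## Robot

A 6-joint arm with a two-finger parallel gripper is mounted at the origin on the work surface. World frame = base frame: x ahead of the robot, y to its left, z up, the work surface at z = 0. Lengths are in mm, angles in degrees, forces in N, time in s.
With the tool pointing down it reaches from about 350 to 850 mm from the base axis. Payload 8.1 kg.
Tool frame: the origin (TCP) lies on the front face of the gripper's body, between the roots of the fingers; the fingertips stand r.finger_overhang ahead of it and the grasp point (between the pads) lies 54 mm ahead of it (r.finger_overhang is the distance from the TCP to the fingertips, in mm); y points along the fingers, z is the direction in which the jaws open and shut, and the axes are right-handed (so a half turn about y gives the same grasp; the last joint's range is limited). The gripper opens to 85 mm and grips with 20 to 120 N. Pads are 22 mm wide; open, the fingers measure 114 mm over their backs; the gripper's body (76 mm by 85 mm) begins 54 mm behind the grasp point. The pads swing forward as they close: fully open they stand 13 mm farther back than shut.
Start: joints at [-81.899, 7.471, 85.268, -0, 87.261, -4.893], TCP at [134.937, -584.635, 303.892] pointing down, gripper open.
Joint ranges: [-169.43, 169.43], [-51.17, 129.36], [1.28, 143.12], [-76.62, 256.62], [0, 156.53], [-152.29, 152.29]. Speed limits (degrees/s): [136.94, 136.94, 159.86, 180, 180, 180].

## Interface

Orientations are given as [roll, pitch, yaw] about the fixed x, y, z axes, in that order (R = Rz(yaw) Ry(pitch) Rx(roll)).
In Python, from bench import r gives the robot as it stands. The module is installed in compiled form; this text tells all that it offers.
- The arm moves only by the tool arm_command, never from a script. Its argument "increments" is a list of rows, each a list of 6 numbers: the shift along the tool's x, y, z in m, then the turn, a rotation vector about the tool's x, y, z in rad. In form: [[tx, ty, tz, wx, wy, wz], ...]. A call has exactly 10 rows; each row is the pose to reach, as a shift and turn from the pose commanded when the call began, along the tool's axes at that moment; what a row does not reach only later rows make up. A row lasts 1/8 s, in which the tool goes at most 62.5 mm and 10.7 degrees, less where a joint would pass 70% of its speed; a pose out of reach is approached as far as the arm can. A call with a gripper value outside its range is refused whole. "jaw" is the gripper's target within -1 to 1 (shut at 1, half-way at 0, fully open at -1), set as the call begins (left out, the last holds). The fingers move at their own pace and stop on an object; "force" is the grip in N (left out, the last holds). Time passes only in rows, so rows that repeat a pose let the fingers close, or fill a call up. It gives the time, the measured TCP pose, the force and the opening at its end, in the units of the state.
- r.sense(): the state, without advancing time (a new reading comes with each control period).
- r.snapshot(name): name is "scene" or "top" or "wrist"; returns the picture (384x512x3 uint8, red, green, blue); there is no depth.
- r.camera_model(name): a dict with "intrinsics" (3x3 intrinsics, pixels), "cam_to_world" (4x4, takes a point from camera to world coordinates). Camera axes: x right, y down, z forward; pixel columns grow to the right and rows downward; lengths in mm; the calibration is good to about 2 mm. A picture is of the moment at which its call begins: read the wrist's pose just before it. camera_model takes no time and is no camera call; for the wrist camera it gives the pose at the moment of the call.
- r.hand_in(): hands the job in, once; it reports no verdict.
Trained networks look in the newest picture that a camera, given by its name, has taken for a name from the list of things; names that differ only in an ending like _2 or _b are one class to them, and where a whole thing is asked for, a point or a joint stands for the part that bears it (a point fixed in the world has none). Each returns a list of dicts, best first, with "conf" (0 to 1); they miss things now and then, are a little off and sometimes report something else, mostly with a low value. They report only what shows in the picture. A call takes as long as a camera call. They do not tell look-alikes from the thing itself.
- r.trace(camera, target): "mask" (384x512 bool, what is visible of it) and "position" ([column, row] in pixels, amid what is visible of it).
- r.spot_point(camera, target): "position" ([column, row] in pixels: a listed point, or the origin of a listed thing).
The state is a dict: "time": time; "joint_pos": joint angles; "qd": joint speeds; "joint_efforts": joint torques, N m; "tool_pos": TCP position; "tcp_rot": TCP orientation; "ft_force": force on the tool from outside, world axes, zero at the start; "wrist_torque": the same for the moment, N m; "finger_gap": finger opening in mm.
Only numpy, scipy, OpenCV 4.12 (cv2) and the standard library are available. Lean on these libraries where they do the work, as an engineer would, in place of code of your own. Each camera call takes 0.05 s, during which the arm holds its last target.

## Working session

There is one attempt and no reset: what is moved stays moved. The work goes in short steps, Python scripts to look and compute and a tool call to move; the robot and the scene stay as the last step left them, time stands still between calls to the robot, and variables do not carry over. Pictures are saved under pics/ and viewed, and the job is handed in when it is done.

Besides the shell and the picture viewer there is one more tool, called after ">>>" as name(argument=value, ...) on one line, values as JSON. arm_command: Moves the arm, as the interface text tells. Its arguments: {"type":"object","properties":{"increments":{"type":"array","items":{"type":"array","items":{"type":"number"}}},"jaw":{"type":"number"},"force":{"type":"number"}},"required":["increments"]}

```bash
mkdir -p pics; ls; python3 - <<'E'
from bench import r
import cv2
s=r.sense();print(s); print(r.finger_overhang)
for n in ["scene","top"]:
    im=r.snapshot(n);cv2.imwrite(f"pics/{n}0.png",im[:,:,::-1])
    print(n,r.camera_model(n))
    for t in ["tall_stack_center","short_stack_center","tail_bar","front_strip","roller","base","stop_bar","board_top"]:
        print(t,[(round(d['conf'],2),[round(float(x),1) for x in d['position']]) for d in r.spot_point(n,t)][:4])
E
```

```text
pics
{'time': 0.0, 'joint_pos': array([-8.18972969e+01,  7.51456367e+00,  8.53276443e+01, -2.49363995e-04,
        8.72605427e+01, -4.89424553e+00]), 'qd': array([-0.05426574,  0.00780186,  0.0651968 , -0.04402967,  0.02539983,
       -0.06814572]), 'joint_efforts': array([ 8.20535824e-04, -5.69390631e+01, -5.00555491e+01, -7.38470499e-05,
        1.48700445e-02,  9.73774448e-07]), 'tool_pos': array([ 134.89146308, -584.23069819,  302.86564543]), 'tcp_rot': array([-9.01023972e+01,  8.51820527e-03, -1.67003047e+02]), 'ft_force': array([ 0.30813613, -0.33981614,  0.27480409]), 'wrist_torque': array([-0.09685053, -0.09195622,  0.03045849]), 'finger_gap': 85.32319486599451}
72.6
scene {'intrinsics': array([[360.9042727 ,   0.        , 252.26527954],
       [  0.        , 360.9042727 , 190.85473722],
       [  0.        ,   0.        ,   1.        ]]), 'cam_to_world': array([[ 6.70982283e-01,  4.59466779e-01, -5.81956231e-01,
         9.11906577e+02],
       [ 7.41262499e-01, -4.34385151e-01,  5.11702500e-01,
        -3.70943468e+02],
       [-1.76828455e-02, -7.74725641e-01, -6.32050233e
[... 743 characters left out ...]
9.78906496e-01,  2.04115367e-01,
         3.58344195e+02],
       [-9.99960473e-01,  8.64935901e-03, -2.05922074e-03,
        -1.76052999e+01],
       [ 2.50317468e-04, -2.04125601e-01, -9.78944675e-01,
         7.48372527e+02],
       [ 0.00000000e+00,  0.00000000e+00,  0.00000000e+00,
         1.00000000e+00]])}
tall_stack_center [(0.89, [194.5, 257.9]), (0.83, [219.5, 194.6]), (0.69, [283.1, 270.3]), (0.59, [160.3, 181.9])]
short_stack_center [(0.92, [221.7, 167.6])]
tail_bar [(0.72, [352.6, 164.8])]
front_strip [(0.69, [260.8, 172.4])]
roller [(0.83, [255.5, 176.7])]
base [(0.69, [267.6, 178.9])]
stop_bar [(0.88, [269.1, 177.2]), (0.61, [263.2, 177.3])]
board_top [(0.89, [299.9, 170.1])]
```

```bash
python3 - <<'E'
import cv2
for n,c in [("scene",(130,330,140,310)),("top",(130,380,110,300))]:
    im=cv2.imread(f"pics/{n}0.png")
    x0,x1,y0,y1=c
    cv2.imwrite(f"pics/{n}0c.png",cv2.resize(im[y0:y1,x0:x1],None,fx=3,fy=3,interpolation=cv2.INTER_CUBIC))
E
```

```text
(no output)
```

View pics/scene0.png

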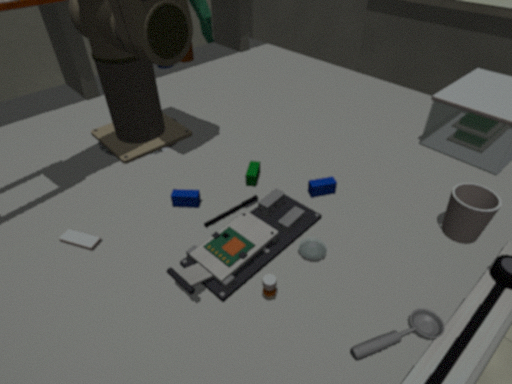

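View pics/top0.png

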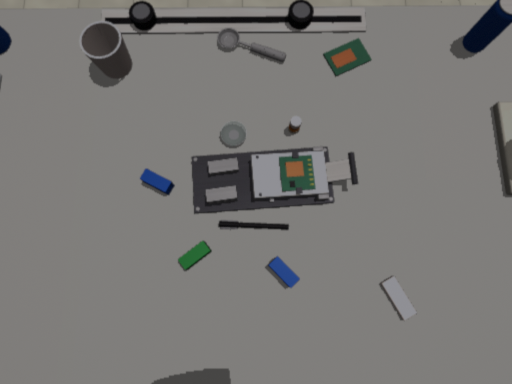

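```bash
ls pics
```

```text
scene0.png
scene0c.png
top0.png
top0c.png
```

View pics/top0c.png

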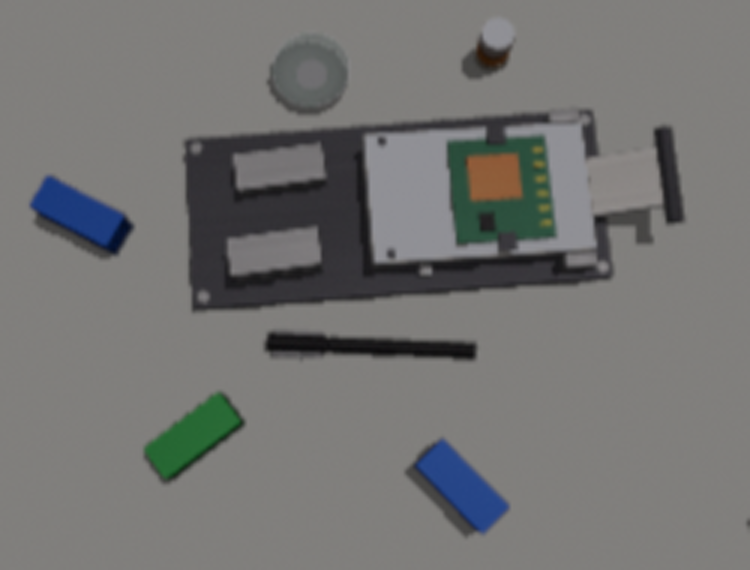

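View pics/scene0c.png

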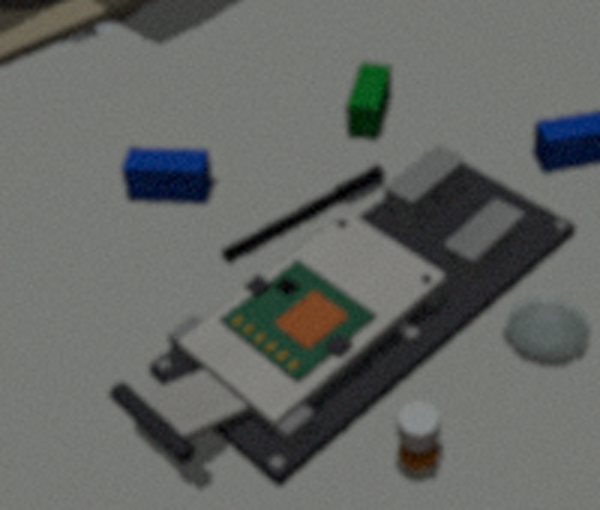

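Look-alikes for tall_stack, in the top picture: the blue block (157,182), blue block (284,271), green block (194,256) and grey steel block on the apron (221,195). Only the steel one stands on the base's apron. The other steel block, (222,167), shows less side face, so it is the short stack. Next I measure both and check the heights with two views.

```bash
cat > h.py <<'E'
import numpy as np, cv2
from bench import r
from scipy.optimize import least_squares
CM={n:r.camera_model(n) for n in ("scene","top")}
def ray(n,p,cm=None):
    c=cm or CM[n];K=c['intrinsics'];T=c['cam_to_world']
    d=T[:3,:3]@np.linalg.inv(K)@np.array([p[0],p[1],1.]);return T[:3,3],d/np.linalg.norm(d)
def atz(n,p,z,cm=None):
    o,d=ray(n,p,cm);return o+d*(z-o[2])/d[2]
def tri(p1,p2,n1="scene",n2="top",cm1=None,cm2=None):
    o,d=ray(n1,p1,cm1);o2,d2=ray(n2,p2,cm2)
    t=np.linalg.lstsq(np.c_[d,-d2],o2-o,rcond=None)[0]
    a=o+d*t[0];b=o2+d2*t[1];return (a+b)/2,np.linalg.norm(a-b)
def proj(n,P,cm=None):
    c=cm or CM[n];T=np.linalg.inv(c['cam_to_world']);q=c['intrinsics']@(T[:3,:3]@P+T[:3,3]);return q[:2]/q[2]
E
python3 - <<'E'
from h import *
np.set_printoptions(precision=1,suppress=True)
t=lambda x,y:(x/3+130-.33,y/3+110-.33)
s=lambda x,y:(x/3+130-.33,y/3+140-.33)
# slab corners in base: (+-60,-125/160,10)
obs=[("top",t(185,138),(60,160)),("top",t(193,310),(-60,160)),("top",t(592,110),(60,-125)),("top",t(610,276),(-60,-125)),
("scene",s(573,229),(60,160)),("scene",s(282,475),(60,-125))]
def f(q):
    x,y,a=q;c,sn=np.cos(a),np.sin(a);o=[]
    for n,p,(u,v) in obs:o+=list(proj(n,np.array([x+c*u-sn*v,y+sn*u+c*v,10]))-p)
    return o
R=least_squares(f,[380,0,0],loss='soft_l1');print(R.x[:2],np.degrees(R.x[2]),R.fun if 0 else np.array(f(R.x)))
x,y,a=R.x
def inb(P):
    c,sn=np.cos(a),np.sin(a);d=P[:2]-[x,y];return np.array([c*d[0]+sn*d[1],-sn*d[0]+c*d[1],P[2]])
np.save('base.npy',R.x)
for nm,p1,p2 in [("tall",(270.5,202.2),(219.5,194.6)),("short",(291.5,220.2),(221.7,167.6)),("tail",(180.4,278.2),(352.6,164.8)),("front",(257.1,228.9),(260.8,172.4)),("board",(226.6,246.3),(299.9,170.1))]:
    P,e=tri(p1,p2);print(nm,P,e,inb(P))
# top-face corners of steel stacks in top
for nm,z,cs in [("tall",43.7,[(227,238),(317,228),(321,258),(230,276)]),("short",32.6,[(233,152),(321,145),(325,176),(236,190)])]:
    for c in cs: print(nm,inb(atz("top",t(*c),z)))
E
```

```text
[539.4 -55.8] 4.041898017928353 [-0.5  0.2 -0.5 -0.1  0.  -0.8  1.2  0.2  1.  -2.6 -1.4  0.3]
tall [501.   44.5  25. ] 4.435042745101987 [-31.2 102.8  25. ]
short [561.1  43.3  13.9] 0.08248721181867234 [28.6 97.4 13.9]
tail [ 554.4 -216.8   48.9] 1.7584090012071483 [   3.6 -161.6   48.9]
front [544.9 -37.   32.3] 1.4955543226058616 [ 6.8 18.4 32.3]
board [ 546.5 -113.8   41.9] 1.2045820785305719 [  3.  -58.4  41.9]
tall [-20.3 129.9  43.7]
tall [-18.3  71.2  43.7]
tall [-38.3  70.   43.7]
tall [-45.5 129.3  43.7]
short [ 40.7 124.   32.6]
short [40.9 64.9 32.6]
short [19.2 63.7 32.6]
short [ 14.3 123.4  32.6]
```

```bash
cat >> h.py <<'E'
from scipy.spatial.transform import Rotation as Ro
import json,os
bx,by,ba=np.load('base.npy') if os.path.exists('base.npy') else (0,0,0)
def b2w(u,v,z):
    c,s=np.cos(ba),np.sin(ba);return np.array([bx+c*u-s*v,by+s*u+c*v,z])
def inb(P):
    c,sn=np.cos(ba),np.sin(ba);d=np.array(P[:2])-[bx,by];return np.array([c*d[0]+sn*d[1],-sn*d[0]+c*d[1],P[2]])
def step(cmdpos,yaw,target):  # tool-frame shift in m
    R=Ro.from_euler('xyz',[-90,0,yaw],degrees=True)
    return R.inv().apply(np.array(target)-cmdpos)/1000
E
python3 - <<'E'
from h import *
np.set_printoptions(precision=4,suppress=True)
t=b2w(0,-163,220);print(t,step([134.937,-584.635,303.892],-167.003,t),np.radians(-167.003+180-np.degrees(ba)))
E
```

```text
[ 550.8688 -218.4203  220.    ] [-0.4876  0.0839 -0.2633] 0.1562960144390207
```

>>> arm_command(increments=[[-0.049,0.008,-0.026,0,0.016,0],[-0.098,0.017,-0.053,0,0.031,0],[-0.146,0.025,-0.079,0,0.047,0],[-0.195,0.034,-0.105,0,0.062,0],[-0.244,0.042,-0.132,0,0.078,0],[-0.293,0.05,-0.158,0,0.094,0],[-0.341,0.059,-0.184,0,0.109,0],[-0.39,0.067,-0.211,0,0.125,0],[-0.439,0.076,-0.237,0,0.14,0],[-0.4876,0.084,-0.2633,0,0.156,0]], jaw=1, force=40)

```text
time: 2.15
tool_pos: [552.1, -217.0, 219.8]
tcp_rot: [-90.0, 0.0, -176.0]
ft_force: [0.4, 0.2, 0.4]
finger_gap: 0.4
```

```bash
python3 - <<'E'
from h import *
np.set_printoptions(precision=1,suppress=True)
cm=r.camera_model("wrist");im=r.snapshot("wrist");cv2.imwrite("pics/w1.png",im[:,:,::-1])
for t,z in [("tail_bar",52),("board_top",45)]:
    for d in r.spot_point("wrist",t)[:2]: print(t,d['conf'],d['position'],inb(atz("wrist",d['position'],z,cm)))
print(r.sense()['tool_pos'])
E
```

```text
tail_bar 0.69 [144.6, 194.1] [  2.5 -58.2  52. ]
board_top 0.92 [143.8, 193.4] [  1.1 -54.5  45. ]
[ 552.  -216.1  219. ]
```

View pics/w1.png

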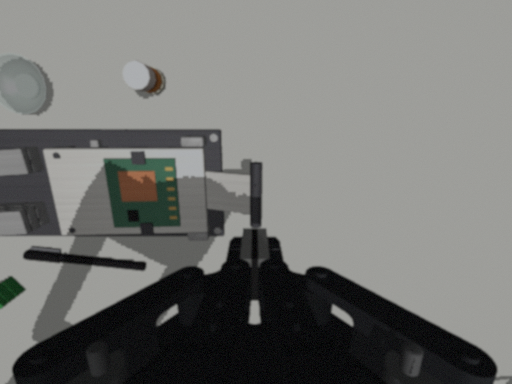

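The wrist view shows the tail bar at (256,193). The closed fingertips, at (254,242), are on its line, and the false tail_bar hit at (145,194) is really the board.

```bash
python3 - <<'E'
from h import *
np.set_printoptions(precision=1,suppress=True)
cm=r.camera_model("wrist")
for p in [(256,163),(256,225)]: print(inb(atz("wrist",p,48,cm)))
for p in [(215,139),(219,231),(222,130),(224,235)]: print(inb(atz("wrist",p,10,cm)))
print(inb(r.sense()['tool_pos']))
E
```

```text
[  31. -161.   48.]
[ -30.4 -161.3   48. ]
[  49.1 -118.7   10. ]
[ -54.4 -119.3   10. ]
[  58.2 -126.2   10. ]
[ -59.4 -124.9   10. ]
[   1.3 -160.8  219. ]
```

>>> arm_command(increments=[[0,0.02,0.002,0,0,0],[0,0.04,0.002,0,0,0],[0,0.06,0.002,0,0,0],[0,0.075,0.002,0,0,0],[0,0.085,0.002,0,0,0],[0,0.09,0.002,0,0,0],[0,0.095,0.002,0,0,0],[0,0.1,0.002,0,0,0],[0,0.105,0.003,0,0,0],[0,0.107,0.003,0,0,0]])

```text
time: 3.55
tool_pos: [551.7, -222.9, 114.6]
tcp_rot: [-89.8, 0.1, -175.9]
ft_force: [-4.6, -4.9, 10.7]
finger_gap: -0.0
```

>>> arm_command(increments=[[0,0.003,0.001,0,0,0],[0,0.005,0.001,0,0,0],[0,0.007,0.002,0,0,0],[0,0.009,0.002,0,0,0],[0,0.011,0.002,0,0,0],[0,0.012,0.002,0,0,0],[0,0.013,0.002,0,0,0],[0,0.013,0.002,0,0,0],[0,0.013,0.002,0,0,0],[0,0.013,0.002,0,0,0]])

```text
time: 4.8
tool_pos: [552.4, -225.4, 102.1]
tcp_rot: [-89.8, 0.2, -176.0]
ft_force: [-2.4, -5.8, 8.2]
finger_gap: -0.1
```

>>> arm_command(increments=[[0,0.0005,0,0,0,0],[0,0.001,0,0,0,0],[0,0.0015,0,0,0,0],[0,0.002,0,0,0,0],[0,0.0025,0,0,0,0],[0,0.003,0,0,0,0],[0,0.0035,0,0,0,0],[0,0.004,0,0,0,0],[0,0.004,0,0,0,0],[0,0.004,0,0,0,0]])

```text
time: 6.05
tool_pos: [552.6, -225.6, 101.1]
tcp_rot: [-89.7, 0.2, -175.9]
ft_force: [-15.2, -0.8, 31.7]
finger_gap: 0.0
```

```bash
python3 - <<'E'
from h import *
im=r.snapshot("scene");cv2.imwrite("pics/s2.png",cv2.resize(im[140:310,130:330,::-1],None,fx=3.5,fy=3.5,interpolation=cv2.INTER_CUBIC))
print(r.sense()['ft_force'])
E
```

```text
[-15.05392536  -0.45411765  33.42161702]
```

View pics/s2.png

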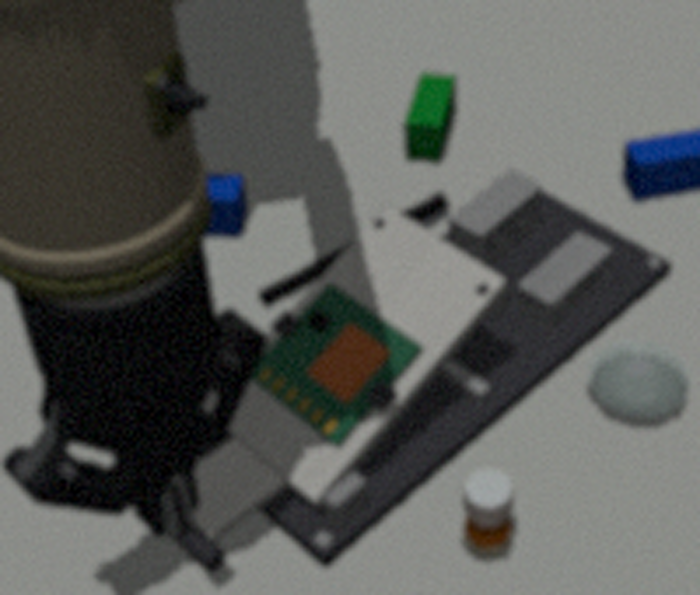

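>>> arm_command(increments=[[0,-0.03,0,0,0,0],[0,-0.07,0,0,0,0],[0,-0.11,0,0,0,0],[0.005,-0.12,-0.048,0,0,0],[0.01,-0.12,-0.096,0,0,0],[0.015,-0.12,-0.144,0,0,0],[0.02,-0.12,-0.192,0,0,0],[0.025,-0.12,-0.24,0,0,0],[0.031,-0.12,-0.288,0,0,0],[0.031,-0.12,-0.333,0,0,0]])

```text
time: 7.35
tool_pos: [496.3, 108.2, 216.3]
tcp_rot: [-90.0, 0.1, -175.9]
ft_force: [0.4, -0.1, -0.2]
finger_gap: -0.0
```

```bash
python3 - <<'E'
from h import *
np.set_printoptions(precision=1,suppress=True)
cm=r.camera_model("wrist");im=r.snapshot("wrist");cv2.imwrite("pics/w3.png",im[:,:,::-1])
print(inb(r.sense()['tool_pos']),r.sense()['ft_force'])
for t,z in [("tall_stack_center",27),("short_stack_center",21)]:
    for d in r.trace("wrist",t)[:3]:
        m=d['mask'].astype(np.uint8);print(t,d['conf'],d['position'],inb(atz("wrist",d['position'],z,cm)),cv2.minAreaRect(cv2.findNonZero(m)))
E
```

```text
[-31.6 171.  216.4] [-1.6  2.8 -0.6]
tall_stack_center 0.86 [189.5, 148.7] [  9.3 230.6  27. ] ((190.4448699951172, 147.7855987548828), (66.29134368896484, 31.032485961914062), 30.5792236328125)
tall_stack_center 0.73 [320.3, 191.8] [-34.1 100.7  27. ] ((322.9999694824219, 190.0), (33.129337310791016, 66.4300308227539), 88.36341857910156)
tall_stack_center 0.71 [393.1, 294.0] [-156.1    8.6   27. ] ((394.29998779296875, 294.9000244140625), (34.435447692871094, 12.969194412231445), 26.56505012512207)
short_stack_center 0.84 [328.0, 129.1] [27.6 96.1 21. ] ((332.5475769042969, 128.78500366210938), (27.767230987548828, 68.45015716552734), 86.53176879882812)
```

View pics/w3.png

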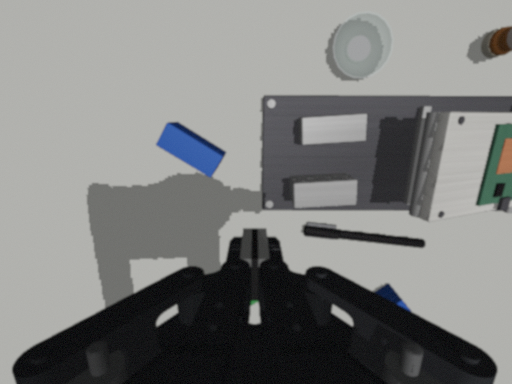

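```bash
python3 - <<'E'
from h import *
np.set_printoptions(precision=1,suppress=True)
cm=r.camera_model("wrist");im=r.snapshot("wrist")
cv2.imwrite("pics/w4.png",cv2.resize(im[90:225,250:430,::-1],None,fx=4.4,fy=4.4,interpolation=cv2.INTER_CUBIC))
print(inb(cm['cam_to_world'][:3,3]),inb(r.sense()['tool_pos']))
E
```

```text
[ 41.4 168.2 286.8] [-31.1 165.6 216.1]
```

View pics/w4.png

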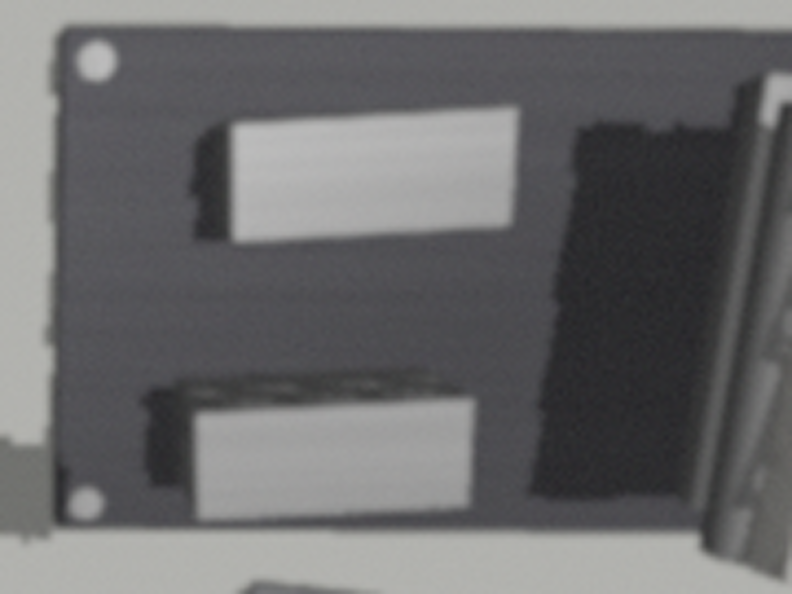

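The enlarged crop shows the steel stack with the visible layered side, lower at about (323,192) in the wrist picture. It sits on the apron and is the tall one. The one at (333,129) is flatter, so it is the short one.

```bash
python3 - <<'E'
from h import *
np.set_printoptions(precision=1,suppress=True)
cm=r.camera_model("wrist")
for n,z,cs in [("tall",43.7,[(192,412),(474,398),(470,506),(198,520)]),("short",32.6,[(232,123),(518,107),(512,226),(233,242)])]:
    P=np.array([inb(atz("wrist",(c[0]/4.4+250-.4,c[1]/4.4+90-.4),z,cm)) for c in cs]);print(n,P[:,:2].round(1).tolist(),P.mean(0))
    d=(P[0]+P[3]-P[1]-P[2]);print(np.degrees(np.arctan2(-d[0],d[1])))
E
```

```text
tall [[-20.5, 130.0], [-17.3, 70.0], [-41.6, 68.1], [-45.0, 127.6]] [-31.1  98.9  43.7]
3.158613630407211
short [[38.8, 122.7], [42.2, 63.4], [17.8, 61.7], [14.3, 121.2]] [28.3 92.2 32.6]
3.3037004802611474
```

>>> arm_command(increments=[[0,0.025,0,0,0,0],[0,0.05,0,0,0,0],[0,0.075,0,0,0,0],[0,0.1,0,0,0,0],[0,0.12,0,0,0,0],[0,0.127,0,0,0,0],[0,0.127,0.005,0,0,0],[0,0.127,0.01,0,0,0],[0,0.127,0.015,0,0,0],[0,0.127,0.018,0,0,0]])

```text
time: 8.8
tool_pos: [498.4, 88.2, 89.5]
tcp_rot: [-90.0, 0.1, -176.0]
ft_force: [0.1, 0.1, 0.3]
finger_gap: -0.3
```

```bash
python3 - <<'E'
from h import *
np.set_printoptions(precision=1,suppress=True)
im=r.snapshot("wrist");cv2.imwrite("pics/w5.png",im[:,:,::-1])
s=r.sense();print(inb(s['tool_pos']),s['ft_force'])
E
```

```text
[-30.8 146.4  89.3] [-0.3  0.3 -0.7]
```

View pics/w5.png

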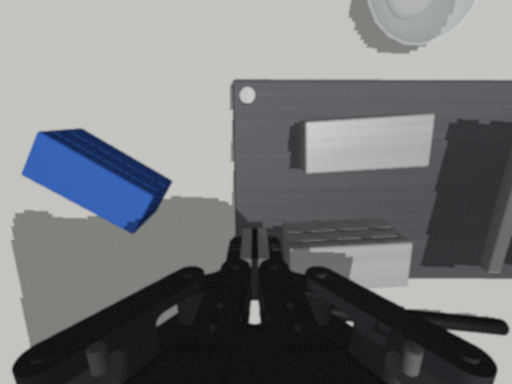

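>>> arm_command(increments=[[0,0,0.005,0,0,0],[0,0,0.01,0,0,0],[0,0,0.015,0,0,0],[0,0,0.02,0,0,0],[0,0,0.025,0,0,0],[0,0,0.03,0,0,0],[0,0,0.035,0,0,0],[0,0,0.04,0,0,0],[0,0,0.045,0,0,0],[0,0,0.05,0,0,0]])

```text
time: 10.1
tool_pos: [501.6, 38.5, 89.0]
tcp_rot: [-90.0, 0.0, -175.9]
ft_force: [0.9, 5.1, 4.0]
finger_gap: -0.2
```

```bash
python3 - <<'E'
from h import *
np.set_printoptions(precision=1,suppress=True)
im=r.snapshot("wrist");cv2.imwrite("pics/w6.png",im[:,:,::-1])
s=r.sense();print(inb(s['tool_pos']),s['ft_force'])
E
```

```text
[-31.   96.2  89. ] [-0.4  3.4  2.4]
```

View pics/w6.png

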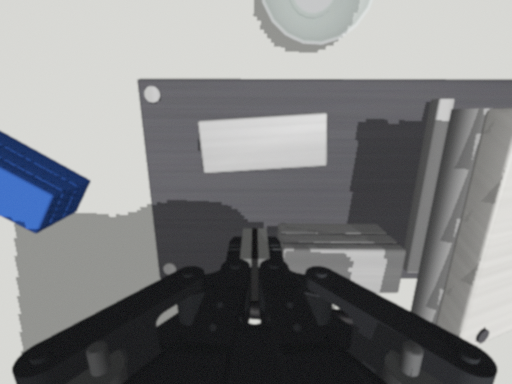

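>>> arm_command(increments=[[0,0,0.003,0,0,0],[0,0,0.006,0,0,0],[0,0,0.009,0,0,0],[0,0,0.012,0,0,0],[0,0,0.014,0,0,0],[0,0,0.016,0,0,0],[0,0,0.0175,0,0,0],[0,0,0.019,0,0,0],[0,0,0.0205,0,0,0],[0,0,0.0215,0,0,0]])

```text
time: 11.4
tool_pos: [502.9, 19.5, 89.2]
tcp_rot: [-90.2, -0.0, -176.0]
ft_force: [-1.7, 20.8, 8.3]
finger_gap: -0.6
```

```bash
python3 - <<'E'
from h import *
np.set_printoptions(precision=1,suppress=True)
im=r.snapshot("wrist");cv2.imwrite("pics/w7.png",im[:,:,::-1])
cm=r.camera_model("wrist")
s=r.sense();print(inb(s['tool_pos']),s['ft_force'])
for z in (43.7,): print(inb(atz("wrist",(280,246),z,cm)))
E
```

```text
[-31.1  77.8  89.2] [-1.9 17.5  8.1]
[-19.4  66.6  43.7]
```

View pics/w7.png

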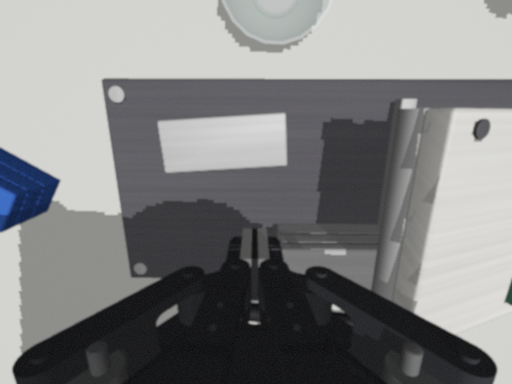

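>>> arm_command(increments=[[0,0,-0.01,0,0,0],[0,0,-0.02,0,0,0],[0,-0.04,-0.02,0,0,0],[0,-0.08,-0.02,0,0,0],[0,-0.11,-0.015,0,0,0],[-0.016,-0.11,0.015,0,0,0],[-0.031,-0.11,0.05,0,0,0],[-0.031,-0.11,0.0705,0,0,0],[-0.031,-0.11,0.0705,0,0,0],[-0.031,-0.09,0.0705,0,0,0]])

```text
time: 12.7
tool_pos: [539.6, -50.6, 180.1]
tcp_rot: [-90.0, 0.2, -176.0]
ft_force: [0.5, -0.2, -0.3]
finger_gap: -0.0
```

```bash
python3 - <<'E'
from h import *
np.set_printoptions(precision=1,suppress=True)
im=r.snapshot("wrist");cv2.imwrite("pics/w8.png",im[:,:,::-1])
im=r.snapshot("scene");cv2.imwrite("pics/s8.png",cv2.resize(im[140:310,130:330,::-1],None,fx=3.5,fy=3.5,interpolation=cv2.INTER_CUBIC))
s=r.sense();print(inb(s['tool_pos']),s['ft_force'])
E
```

```text
[ -2.    6.2 176.4] [-0.6  0.3 -0.8]
```

View pics/w8.png

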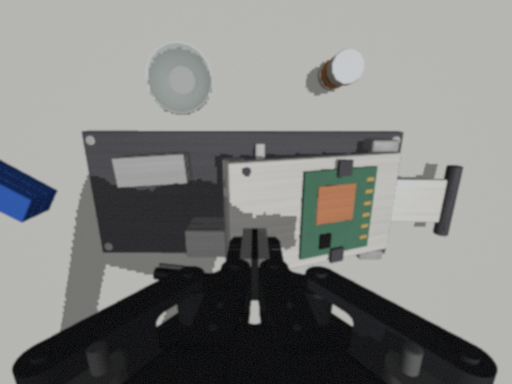

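View pics/s8.png

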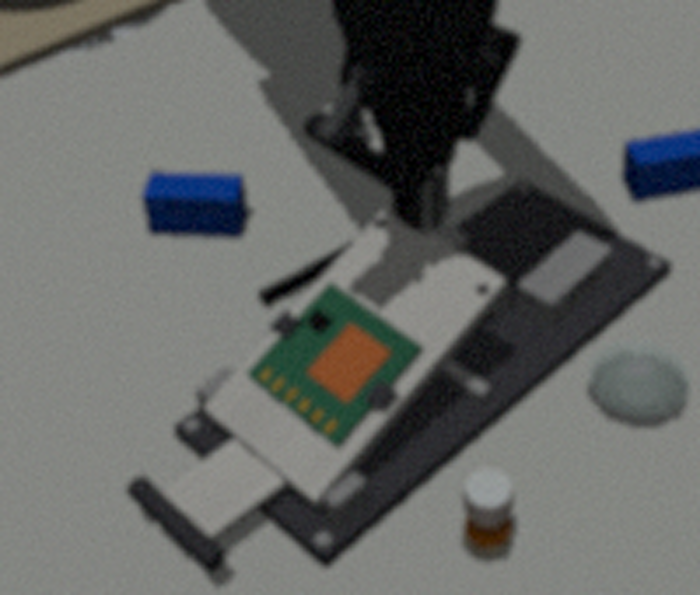

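>>> arm_command(increments=[[0,0.008,-0.003,0,0,0],[0,0.016,-0.003,0,0,0],[0,0.02,-0.003,0,0,0],[0,0.0225,-0.003,0,0,0],[0,0.025,-0.003,0,0,0],[0,0.0275,-0.003,0,0,0],[0,0.03,-0.003,0,0,0],[0,0.032,-0.003,0,0,0],[0,0.034,-0.003,0,0,0],[0,0.035,-0.003,0,0,0]])

```text
time: 14.05
tool_pos: [538.8, -47.8, 143.8]
tcp_rot: [-90.0, 0.0, -175.9]
ft_force: [0.1, 1.2, 2.0]
finger_gap: 0.1
```

>>> arm_command(increments=[[0,0.001,0,0,0,0],[0,0.002,0,0,0,0],[0,0.0025,0,0,0,0],[0,0.003,0,0,0,0],[0,0.0035,0,0,0,0],[0,0.004,0,0,0,0],[0,0.0045,0,0,0,0],[0,0.005,0,0,0,0],[0,0.0055,0,0,0,0],[0,0.006,0,0,0,0]])

```text
time: 15.3
tool_pos: [538.8, -47.8, 138.1]
tcp_rot: [-90.0, 0.0, -175.9]
ft_force: [-1.7, 1.6, 5.3]
finger_gap: -0.2
```

Force is starting to rise, so I press a little more to seat it.

>>> arm_command(increments=[[0,0.0005,0,0,0,0],[0,0.001,0,0,0,0],[0,0.0015,0,0,0,0],[0,0.002,0,0,0,0],[0,0.0025,0,0,0,0],[0,0.003,0,0,0,0],[0,0.003,0,0,0,0],[0,0.003,0,0,0,0],[0,0.003,0,0,0,0],[0,0.003,0,0,0,0]])

```text
time: 16.55
tool_pos: [539.1, -47.7, 137.4]
tcp_rot: [-90.0, 0.0, -175.9]
ft_force: [-11.2, 3.9, 24.4]
finger_gap: -0.1
```

```bash
python3 - <<'E'
from h import *
im=r.snapshot("scene");cv2.imwrite("pics/s9.png",cv2.resize(im[140:310,130:330,::-1],None,fx=3.5,fy=3.5,interpolation=cv2.INTER_CUBIC))
s=r.sense();print(inb(s['tool_pos']),s['ft_force'])
E
```

```text
[  0.23819304   8.09195479 137.43271054] [-11.72196061   3.58786653  25.36533988]
```

View pics/s9.png

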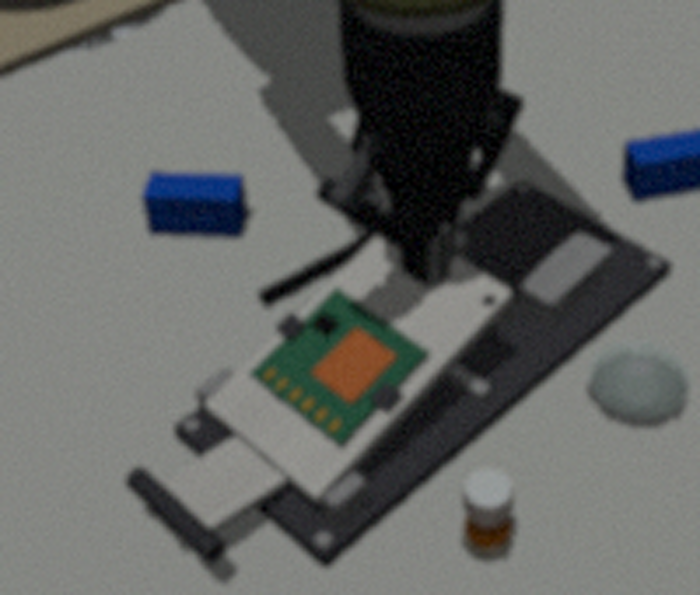

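>>> arm_command(increments=[[0,-0.001,0,0,0,0],[0,-0.002,0,0,0,0],[0,-0.004,0,0,0,0],[0,-0.01,0,0,0,0],[0,-0.03,0,0,0,0],[0,-0.06,0,0,0,0],[0.02,-0.08,-0.03,0,0,0],[0.04,-0.08,-0.08,0,0,0],[0.06,-0.08,-0.12,0,0,0],[0.06,-0.08,-0.14,0,0,0]])

```text
time: 17.85
tool_pos: [467.6, 89.1, 214.9]
tcp_rot: [-90.0, -0.0, -175.9]
ft_force: [0.9, -0.1, 0.2]
finger_gap: 0.2
```

```bash
python3 - <<'E'
from h import *
np.set_printoptions(precision=1,suppress=True)
im=r.snapshot("wrist");cv2.imwrite("pics/w10.png",cv2.resize(im[:230,150:,::-1],None,fx=2.2,fy=2.2,interpolation=cv2.INTER_CUBIC));cm=r.camera_model("wrist")
d=r.trace("wrist","short_stack_center")
im=r.snapshot("scene");cv2.imwrite("pics/s10.png",cv2.resize(im[140:310,130:330,::-1],None,fx=3.5,fy=3.5,interpolation=cv2.INTER_CUBIC))
s=r.sense();print(inb(s['tool_pos']),s['ft_force'])
for e in d[:1]: print(inb(atz("wrist",e['position'],21,cm)))
E
```

```text
[-60.2 148.6 215.1] [-0.6 -0.9  0.1]
[31.5 95.9 21. ]
```

View pics/w10.png

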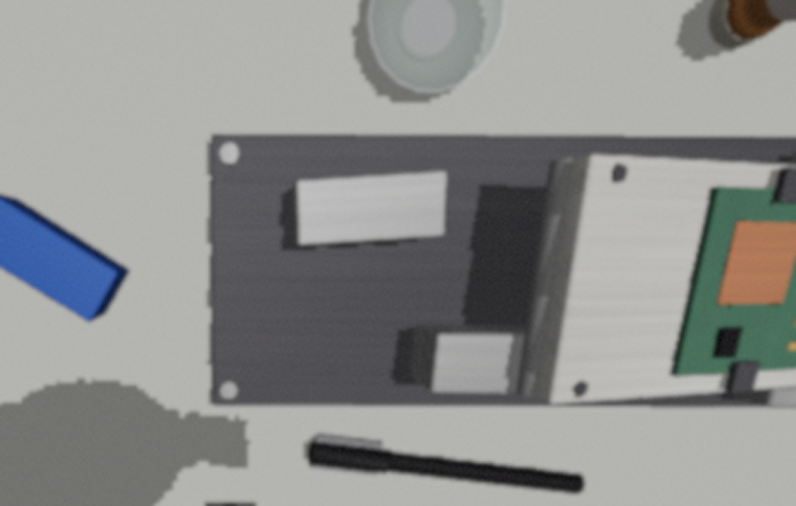

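View pics/s10.png

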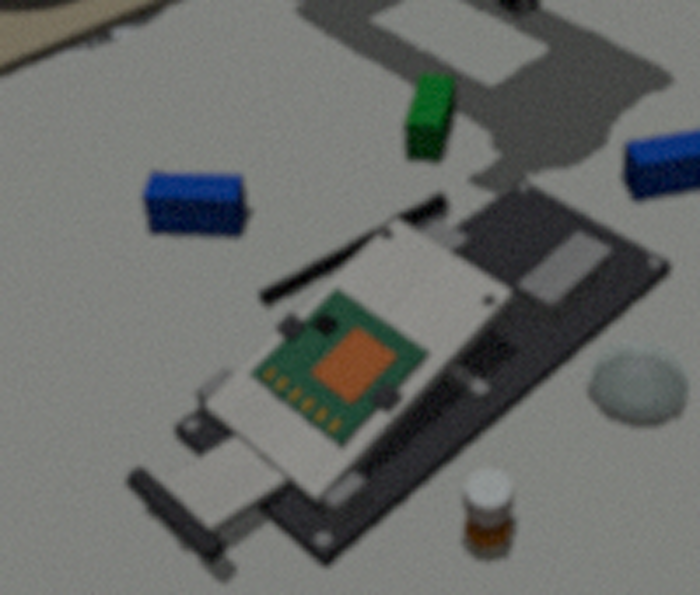

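```bash
python3 - <<'E'
from h import *
np.set_printoptions(precision=1,suppress=True)
cm=r.camera_model("wrist");w=lambda x,y:(x/2.2+150-.3,y/2.2-.3)
for p in [(437,333),(432,391)]: print("tall end",inb(atz("wrist",w(*p),43.7,cm)))
for p in [(297,181),(446,171),(445,235),(300,244)]: print("short",inb(atz("wrist",w(*p),32.6,cm)))
s=lambda x,y:(x/3.5+130-.36,y/3.5+140-.36)
for a,b in [((512,292),(592,155)),((403,217),(551,402))]:
    P,e=tri(s(*a),w(*b),"scene","wrist",None,cm);print("plate front corner",inb(P),e)
for th in (.25,.262,.274,.3,.36): print(th,-100+138*np.cos(th)-16*np.sin(th),18+138*np.sin(th)+16*np.cos(th))
E
```

```text
tall end [-19.4  64.6  43.7]
tall end [-43.8  64.2  43.7]
short [ 39.8 123.   32.6]
short [43.6 63.7 32.6]
short [19.3 61.5 32.6]
short [ 15.6 121.   32.6]
plate front corner [45.  26.7 67.5] 1.3462085047877888
plate front corner [-39.8  29.1  69.6] 4.772163650758485
0.25 29.75145084799661 67.64434512449448
0.262 29.146391011614778 69.19775081656519
0.274 28.522734318091196 70.74378412098761
0.3 27.108112192752184 74.06717234527456
0.36 23.51737393515358 81.58819337080936
```

```bash
python3 -c "
from bench import r
print(r.hand_in(), r.sense()['time'])"
```

```text
the job is handed in; nothing more can be done
the job is handed in; nothing more can be done
```

The plate is set on the taller stack and the job is handed in, at about 18 s on the robot's clock. No verdict came back.

I pressed the tail bar down until the plate reached its limit (33 N). I then pushed the tall steel stack, on the base's -x half, with the closed fingers until it hit the stop bar (about 20 N). Last, I pressed the front strip down until the roller met the stack (25 N at the expected height) and backed away.

What the last checks showed, in the base's frame:
- **Tall stack:** its outer end is at y ≈ 64.4 mm, so its centre is at about y = 34.5 mm and x = -31.6 mm. That is inside the limits. The picture taken just after the push put the end at 66.6 mm, so the two readings differ by about 2 mm.
- **Plate angle:** the front corners triangulated at 67.5 and 69.6 mm high, against 69.2 mm expected at 0.262 rad. The second corner's two sight lines missed each other by 4.8 mm, so it is only a rough check. The angle and the roller contact were not measured directly; they follow from the firm stop under load and these heights.
- **Short stack:** it moved about 1 mm, which is within measurement error.
- **Circuit board:** I kept the tool clear of it the whole time.

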